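# Castle nut to the next slot and its locking pin home

### The job

The swivel joint of the sleeve-board arm is back together and its castle nut is still loose. By feel, turn the nut clockwise until it bears on the washer, then tighten it on to the first slot after that which lines up with the cross hole in the spindle (never a whole slot further, and without backing it off again), and push the locking pin gently through slot, spindle and opposite slot until its shoulder is home against the nut. Leave the pin in, let go, and do not disturb the other things on the board.

Things in the scene. Friction and masses are not known exactly. Their poses are not given: they have to be found in the camera images.
- pivot: Swivel joint of the sleeve-board arm, heavy, does not move: cast foot (100 along x, 130 along y, 14 high), black hub (58 across, top at 64) with an arm socket along +x (37 thick, to 128 from the axis, top at 69), upright threaded spindle, 20 across, top at 107. Origin: on the spindle axis at the foot's underside; z up; the cross hole runs along y.
- cross_hole (a point): Centre of the cross hole, on the spindle axis 97 mm above the foot's underside. The hole is 8 mm wide, drilled right through the spindle along the pivot's y axis and open at both sides; the pin may go in from either side.
- nut: Steel castle nut on the spindle: hexagon 46 across flats, 53 across corners, 22 high, below a round crown 40 across, 14 high, with six slots. Origin: on the axis at its underside, 67 above the foot's underside. z up. Slots point along x and every 60 degrees from it, each in the middle of a flat. Clockwise from above tightens; its height hardly changes.
- nut_crown (a point): Centre of the nut's crown at the height of the slot floors, 26 above the nut's underside, 10 below the crown's top. The slots are 8.5 wide and open at the top; a slot in line with the cross hole lets the pin pass.
- washer_mark (a point): Punch mark, 28.5 from the axis, on the flat washer under the nut (62 across, 3 thick, top at 67). The nut first turns easily (0.04 N m) for 60 to 110 degrees, the washer lying still; where it comes to bear differs each time and is felt as a jump to about 0.6 N m. From there the washer is dragged round with the nut, and the nut stays where it is left.
- pin: Steel locking pin, 60 g, lying along its x axis: flat finger tab 30 long (x), 11 thick (y), 20 high (z), on which it rests; neck 6 long; shoulder disc 14 across, 4 thick; shank 6.5 across. Origin: underside of the tab's middle; z up; the shank's axis lies 10 above it, the shoulder's front face 25 ahead (+x), the point 73 ahead. Grip it across the tab.
- pin_shoulder (a point): Centre of the front face of the pin's shoulder, on the shank's axis. Fully home it rests against the nut's crown, 19.6 mm from the spindle axis, with the tab's middle 45 mm from that axis, clear of the nut.
- pin_tip (a point): Point of the pin, on the shank's axis, 48 ahead of the shoulder's face. The last 6 mm taper to 2.8 across.
- reel: Bystander: reel of white sewing thread, 35 mm across, 46 tall, standing (mm). Leave alone.
- marker_pen: Bystander: laundry marker pen, 125 long, 18 thick, lying (mm). Leave alone.
- masking_tape: Bystander: roll of masking tape, 100 across, 25 high, lying flat (mm). Leave alone.
- thread_box: Bystander: small cardboard box, 45x70x33 (mm). Leave alone.
- collar_stay: Bystander: bundle of white collar stays, 12x66x8 (mm). Leave alone.
- can_black: Bystander: black aerosol can, 47 across, 180 tall (mm). Leave alone.
- white_tray: Bystander: open white tray, 112x170x52 (mm). Leave alone.
- spray_bottle: Bystander: spray bottle with green head, 242 tall (mm). Leave alone.

How it is judged:
By the outcome, as a careful person would: the job done as asked, in the order asked, and still so for the second after the job is handed in, with the robot touching nothing.
It also fails if it takes over 64 s, if anything falls off the work surface, if the arm or the gripper's body presses on something with over 40 N, if the wrist force passes 120 N, or if a joint passes its speed limit or range.

### The arm

A 7-joint arm with a two-finger parallel gripper is mounted at the origin on a cart in front of the work surface, level with it; the furniture and walls round the work are solid. World frame = base frame: x ahead of the robot, y to its left, z up, the work surface at z = 0. Lengths are in m, angles in degrees, forces in N, time in s.
With the tool pointing down it reaches from about 0.4 to 0.875 m from the base axis. Payload 4.4 kg.
Tool frame: the origin (TCP) lies midway between the tips of the shut fingers; the grasp point (between the pads) lies 19 mm behind it (env.hold_point_z is the distance from the TCP to the grasp point, in m); z points along the fingers, y is the line along which they close (so a half turn about z gives the same grasp; the last joint's range is limited). The gripper opens to 85 mm and grips with 20 to 120 N. Pads are 22 mm wide; open, the fingers measure 114 mm over their backs; the gripper's body (76 mm by 85 mm) begins 54 mm behind the grasp point. The pads swing forward as they close: fully open they stand 13 mm farther back than shut.
Start: joints at [64.183, 36.005, 2.206, 86.941, -1.547, 57.084, -1.146], TCP at [0.244, -0.602, 0.231] pointing down, gripper open.
Joint ranges: [-175.42, 175.42], [-21.48, 121.26], [-71.46, 75.88], [10.55, 141.38], [-63.04, 243.04], [13.31, 113.54], [-168.57, 168.57]. Speed limits (degrees/s): [147.25, 147.25, 180, 180, 180, 180, 180].

### API

Orientations are given as a 3x3 rotation matrix whose columns are the frame's x, y, z axes.
In Python, from workcell import env gives the robot as it stands. Calls block until the motion is done:
- env.movep(position, orientation): joint-space move of the TCP to a pose.
- env.movel(position, ori=None, feed=0.15, threshold=None): straight line of the TCP; ori=None keeps the orientation; feed is the mean speed in m/s. With threshold (N) it stops when the force on the tool has changed by that much, and returns True; else False.
- env.movej(angles): joint-space move.
- env.grip(opening, effort=None): finger opening in m; effort is the grip in N (None keeps the last); returns when the fingers have stopped.
- env.hold(seconds).
- env.solve_ik(position, orientation): joint angles nearest the present ones, or None.
- env.get_image(name): name is "scene" or "top" or "wrist"; returns the picture (420x560x3 uint8, blue, green, red); there is no depth.
- env.calibration(name): a dict with "vfov" (degrees; the focal length in pixels is half the picture's height over the tangent of half this angle, whatever the lens; pixels are square), "cx", "cy" (the principal point, pixels), "dist" ([k1, k2, p1, p2, k3] as OpenCV has them; the pictures are not rectified), "xyz" and "rotation" of the camera in the world. Camera axes: x right, y down, z forward; pixel columns grow to the right and rows downward; lengths in m; the calibration is good to about 2 mm. A picture is of the moment at which its call begins: read the wrist's pose just before it. calibration takes no time and is no camera call; for the wrist camera it gives the pose at the moment of the call.
A pose or a line that the arm cannot do raises env.IKError and nothing moves.
- env.sign_off(): hands the job in; it is judged then, once.
Readings, each from a call of its own:
- env.current_t(): time.
- env.current_q(): joint angles.
- env.current_joint_vel(): joint speeds.
- env.current_effort(): joint torques, N m.
- env.current_position(): TCP position.
- env.current_eef_rot(): TCP orientation.
- env.current_wrist_force(): force on the tool from outside, world axes, zero at the start.
- env.current_torque(): the same for the moment, N m.
- env.current_opening(): finger opening in m.
- env.current_grip_force(): force on a finger pad.
Only numpy, scipy, OpenCV 4.12 (cv2) and the standard library are available. Lean on these libraries where they do the work, as an engineer would, in place of code of your own. Each camera call takes 0.05 s, during which the arm holds its last target. There are 200 camera calls.

## Working session

There is one attempt and no reset: what is moved stays moved. The work goes in short steps, each a Python script; the robot and the scene stay as the last script left them, time stands still between calls to the robot, and variables do not carry over. Pictures are saved under pics/ and viewed, at most 12 in all, crops included, and the job is handed in when it is done.

```bash
ls; mkdir -p pics; python3 - <<'E'
from workcell import env
import cv2,numpy as np
for n in("scene","top"):
    im=env.get_image(n); cv2.imwrite(f"pics/{n}0.png",im); c=env.calibration(n); print(n,c)
print(env.current_t(),env.hold_point_z)
E
```

```text
pics
scene {'vfov': 48.40975300065322, 'cx': 278.44002305782516, 'cy': 204.82325313007703, 'dist': array([0.03421759, 0.        , 0.        , 0.        , 0.        ]), 'xyz': array([-0.29955618, -1.23400187,  0.78570594]), 'rotation': array([[ 0.84383869, -0.23938219,  0.48024206],
       [-0.53597787, -0.33303427,  0.77576794],
       [-0.02576797, -0.91202212, -0.40933075]])}
top {'vfov': 45.903074083739284, 'cx': 283.98938976566643, 'cy': 210.49433280219978, 'dist': array([-0.01645057,  0.        ,  0.        ,  0.        ,  0.        ]), 'xyz': array([0.23055177, 0.07757597, 1.63047738]), 'rotation': array([[ 0.00884461, -0.98608958,  0.16597923],
       [-0.99991987, -0.01022491, -0.00746341],
       [ 0.00905671, -0.16589992, -0.98610101]])}
0.1 0.0187
```

View pics/scene0.png

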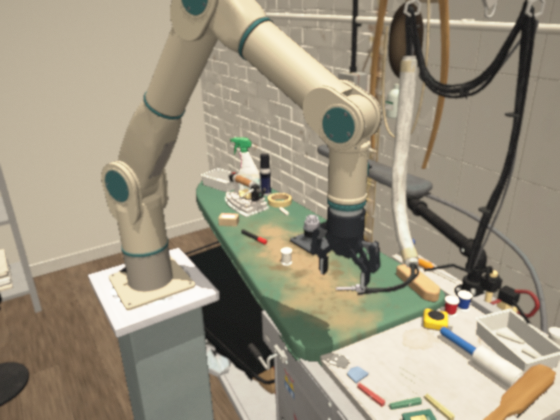

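View pics/top0.png

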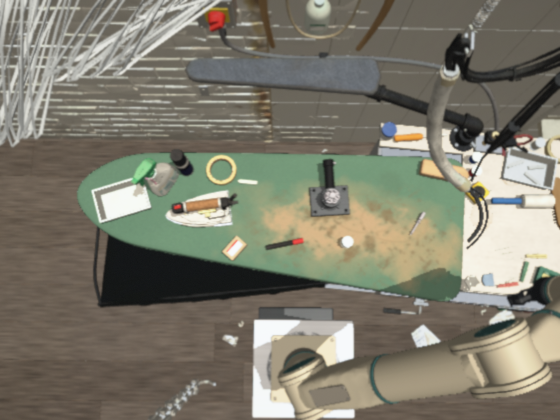

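Scene: the pivot is at about (330,198) in the top view with its arm pointing up the picture (+x). The pin is at about (417,223), and the pen and reel lie in front.

```bash
cat > h.py <<'E'
from workcell import env
import cv2,numpy as np
def K(c):
    f=210/np.tan(np.radians(c['vfov']/2)); return np.array([[f,0,c['cx']],[0,f,c['cy']],[0,0,1.]])
def w(c,px,z):
    """pixels -> world points on the plane at height z"""
    p=cv2.undistortPoints(np.array(px,float).reshape(-1,1,2),K(c),c['dist'])[:,0]
    d=np.c_[p,np.ones(len(p))]@c['rotation'].T
    return c['xyz']+d*((z-c['xyz'][2])/d[:,2])[:,None]
def proj(c,P):
    R=c['rotation'].T
    return cv2.projectPoints(np.array(P,float).reshape(-1,1,3),cv2.Rodrigues(R)[0],-R@c['xyz'],K(c),c['dist'])[0][:,0]
def down(yaw):
    """tool z down, tool x axis at yaw (deg) in the world"""
    c,s=np.cos(np.radians(yaw)),np.sin(np.radians(yaw))
    return np.array([[c,s,0],[s,-c,0],[0,0,-1.]])
def snap(n,name):
    c=env.calibration(n); im=env.get_image(n); cv2.imwrite(f"pics/{name}.png",im); return im,c
def st():
    print('t',round(env.current_t(),2),'q',np.round(env.current_q(),1),'p',np.round(env.current_position(),4),'F',np.round(env.current_wrist_force(),2),'M',np.round(env.current_torque(),3),'op',round(env.current_opening(),4))
E
python3 - <<'E'
from h import *
np.set_printoptions(precision=4,suppress=True)
c=env.calibration("top")
print(w(c,[[330,198]],.1),w(c,[[411,232],[417,223],[423,213]],.01))
c=env.calibration("wrist"); R=env.current_eef_rot(); p=env.current_position()
print(R,p); print('cam in tool',R.T@(c['xyz']-p),R.T@c['rotation'],c['vfov'])
for y in (-90,0,90,180):
    for pos in ([.62,0,.25],[.56,-.28,.25]):
        print(y,pos,env.solve_ik(pos,down(y)))
E
```

```text
[[ 0.5295 -0.0784  0.1   ]] [[ 0.4357 -0.3546  0.01  ]
 [ 0.4659 -0.3756  0.01  ]
 [ 0.4997 -0.3968  0.01  ]]
[[ 0.9269  0.3754 -0.0006]
 [ 0.3754 -0.9269  0.0016]
 [ 0.     -0.0017 -1.    ]] [ 0.2438 -0.6019  0.2305]
cam in tool [ 0.0654 -0.001  -0.1422] [[-0.0005 -0.9662 -0.2578]
 [ 1.     -0.0005  0.0001]
 [-0.0003 -0.2578  0.9662]] 69.17148327696668
-90 [0.62, 0, 0.25] [ -20.1152   35.0819   29.3606   91.2879  -19.2519   58.7222 -165.1178]
-90 [0.56, -0.28, 0.25] [   4.769    36.3216   32.8144   90.3259  -21.7918   59.8427 -136.421 ]
0 [0.62, 0, 0.25] [ -3.8971  32.3739   2.1146  90.7763  -1.3518  56.8748 -91.3721]
0 [0.56, -0.28, 0.25] [ 19.4865  33.0669   7.4038  89.8621  -4.7884  57.3811 -61.7131]
90 [0.62, 0, 0.25] [ 10.8897  33.7001 -22.1296  90.2991  14.1466  58.7811 -15.245 ]
90 [0.56, -0.28, 0.25] [ 33.4833  33.5289 -15.6141  89.4051  10.0475  58.4469  15.0719]
180 [0.62, 0, 0.25] [ 22.0362  37.5982 -42.1339  89.9541  27.3103  63.1397  63.2725]
180 [0.56, -0.28, 0.25] [ 47.3715  37.6252 -40.1808  88.9656  26.2051  63.1247  91.0514]
```

```bash
python3 - <<'E'
from h import *
env.movep([.466,-.376,.21],down(90)); a,c=snap("wrist","pin1"); np.save('pinc.npy',c,allow_pickle=True); st()
env.movep([.53,-.078,.26],down(150)); b,c=snap("wrist","piv1"); np.save('pivc.npy',c,allow_pickle=True); st()
cv2.imwrite("pics/ab.png",cv2.resize(np.vstack([a,b]),(448*1,672))[:600] if 0 else np.hstack([a[:, 80:480],b[:, 80:480]]))
E
```

```text
t 1.36 q [ 45.9  33.7 -15.1  96.5  10.8  51.2  26.2] p [ 0.4645 -0.3783  0.21  ] F [ 0.35 -0.09  0.13] M [-0.015  0.06   0.068] op 0.0856
t 2.59 q [ 28.4  27.7 -33.6 102.5  18.3  55.3  47. ] p [ 0.5297 -0.0805  0.2595] F [ 0.15 -0.58  0.23] M [-0.021  0.021  0.017] op 0.0852
```

View pics/ab.png

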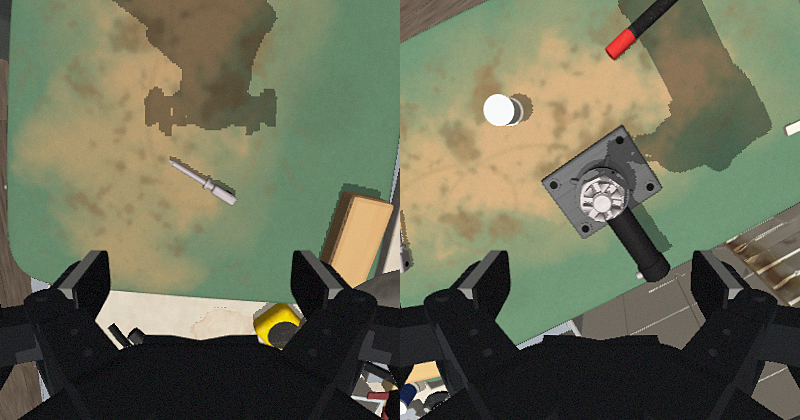

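The left half shows the pin, with its tip at about (250,158) and tab end at (317,202) in full-picture pixels. The right half shows the pivot foot, with the nut at about (683,203) in the crop. Next I take two closer views, half a turn apart, so that camera bias cancels.

```bash
python3 - <<'E'
from h import *
cr=[]
for y in (180,0):
    env.movep([.53,-.079,.2],down(y)); env.hold(.4); a,c=snap("wrist",f"nut{y}"); np.save(f'nut{y}.npy',c,allow_pickle=True); st()
    print(proj(c,[[.53,-.079,.107],[.53,-.079,.014]]))
    cr.append(cv2.resize(a[60:330,180:380],None,fx=2,fy=2,interpolation=cv2.INTER_CUBIC))
cv2.imwrite("pics/nutpair.png",np.hstack(cr))
E
```

```text
t 3.49 q [ 31.1  33.4 -39.  106.5  27.1  49.7  68.7] p [ 0.5303 -0.079   0.2005] F [ 0.21 -0.29 -1.06] M [-0.025  0.034 -0.058] op 0.0856
[[278.88458469 207.48764333]
 [279.26855463 185.04250808]]
t 4.19 q [ 31.1  33.4 -39.  106.5  27.1  49.7  68.8] p [ 0.53  -0.079  0.2  ] F [ 0.49 -0.16  0.28] M [-0.009  0.038  0.03 ] op 0.0855
[[278.84670082 208.30945355]
 [279.19155552 185.70900286]]
```

View pics/nutpair.png

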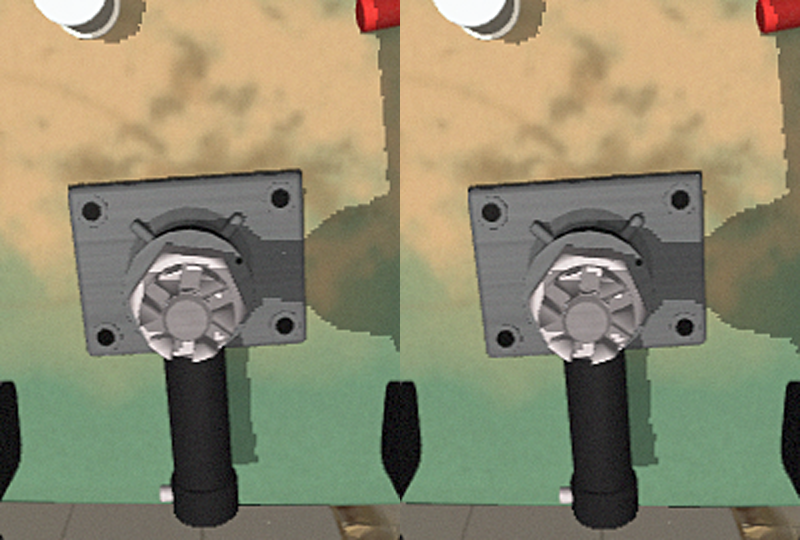

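Both halves came out the same, because movep treats a half turn as the same pose. The spindle top is at crop (187,317) and the foot's holes are at (91,211), (280,198), (106,337) and (285,325). Next I turn joint 7 by 180° for the opposite view and compute the pivot pose.

```bash
cat > meas.py <<'E'
from h import *
np.set_printoptions(precision=4,suppress=True)
def holes(im,c,ax):
    """4 dark foot-hole centres near their predicted places, z=14 mm -> axis-free centre and yaw"""
    g=cv2.GaussianBlur(cv2.cvtColor(im,cv2.COLOR_BGR2GRAY),(3,3),0); out=[]
    for px in ax:
        x,y=np.round(px).astype(int); s=g[y-9:y+10,x-9:x+10].astype(float)
        m=np.clip(np.median(s)-20-s,0,None); yy,xx=np.mgrid[-9:10,-9:10]; m[(xx**2+yy**2)>64]=0
        out.append([x+(m*xx).sum()/m.sum(),y+(m*yy).sum()/m.sum()])
    return w(c,out,.014)
def rect(im,c,ctr,z,half=.035,n=400):
    """top-down view of the plane z: row down=+x world, column right=+y world"""
    a=np.linspace(-half,half,n); X,Y=np.meshgrid(a,a,indexing='ij')
    p=proj(c,np.c_[ctr[0]+X.ravel(),ctr[1]+Y.ravel(),np.full(n*n,z)]).astype(np.float32).reshape(n,n,2)
    return cv2.remap(im,p[...,0],p[...,1],cv2.INTER_CUBIC)
E
python3 - <<'E'
from meas import *
q=env.current_q(); q[6]-=180; env.movej(q); env.hold(.4); b,cb=snap("wrist","nutB"); st()
a=cv2.imread('pics/nut180.png'); ca=np.load('nut180.npy',allow_pickle=True).item()
px=np.array([[91,211],[280,198],[106,337],[285,325]])/2+[180,60]
Ha=holes(a,ca,px); print('A',Ha[:,:2],Ha.mean(0)); sa=w(ca,[[187/2+180,317/2+60]],.107); print('spindle A',sa)
Hb=holes(b,cb,proj(cb,Ha)); print('B',Hb[:,:2],Hb.mean(0))
for H in (Ha,Hb):
    d=np.r_[H[1]-H[0],].reshape(1,3); d2=H[3]-H[2]; e=H[2]-H[0]; e2=H[3]-H[1]
    print('yaw y-sides',[np.degrees(np.arctan2(-v[0],v[1])) for v in(d[0],d2)],'x-sides',[np.degrees(np.arctan2(v[1],v[0])) for v in(e,e2)])
ctr=sa[0,:2]
cv2.imwrite('pics/rects.png',np.hstack([rect(a,ca,ctr,.105),rect(b,cb,ctr,.105)]))
E
```

```text
t 7.29 q [  31.1   33.4  -39.   106.5   27.1   49.7 -111.2] p [ 0.53  -0.079  0.2  ] F [0.29 0.18 0.5 ] M [-0.006  0.036 -0.033] op 0.0851
A [[ 0.5082 -0.1374]
 [ 0.5012 -0.0354]
 [ 0.5801 -0.1327]
 [ 0.5732 -0.0306]] [ 0.5407 -0.084   0.014 ]
spindle A [[ 0.5393 -0.0834  0.107 ]]
B [[ 0.5079 -0.1373]
 [ 0.501  -0.0353]
 [ 0.5798 -0.1325]
 [ 0.5729 -0.0305]] [ 0.5404 -0.0839  0.014 ]
yaw y-sides [np.float64(3.909349622143252), np.float64(3.8912975031169688)] x-sides [np.float64(3.7945303259513876), np.float64(3.8559695370456177)]
yaw y-sides [np.float64(3.846655961333802), np.float64(3.875714391263161)] x-sides [np.float64(3.7998689846439704), np.float64(3.8535776435552607)]
```

View pics/rects.png

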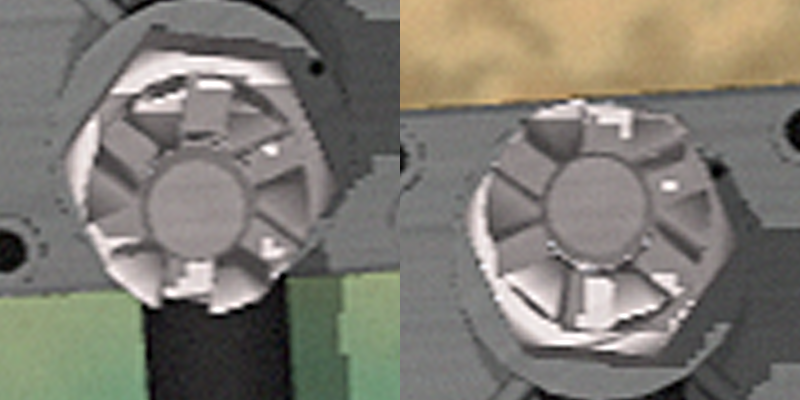

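The two views agree within 0.3 mm. The axis is at (0.5405, -0.0838), pivot yaw is 3.9°, and the nut slots sit at about -4° in the world. Now I grip the nut.

```bash
python3 - <<'E'
from h import *
A=[.5405,-.0838]
yaw=lambda:np.degrees(np.arctan2(*env.current_eef_rot()[[1,0],0]))
q=np.array(env.solve_ik(A+[.16],down(206))); print(q)
if q[6]<0:q[6]+=180
env.movej(q); env.hold(.2); st(); print(yaw())
env.movel(A+[.069],feed=.08,threshold=8); env.hold(.1); st()
env.grip(.03,effort=70); env.hold(.2); st(); print(yaw(),env.current_grip_force())
E
```

```text
[ 42.0783043   45.96686442 -60.78885892 106.70206745  48.00488995
  57.60035173  76.1316498 ]
t 10.24 q [ 42.1  46.  -60.8 106.7  48.   57.6  76.1] p [ 0.5405 -0.0838  0.16  ] F [-0.05  0.14 -0.09] M [-0.052 -0.066 -0.005] op 0.0854
-154.00245952611914
t 11.62 q [ 38.3  52.5 -54.  110.1  57.3  49.7  69.1] p [ 0.5409 -0.0838  0.0695] F [ 0.7   0.22 -0.53] M [-0.012 -0.035 -0.041] op 0.0856
t 12.28 q [ 38.3  52.4 -54.  110.   57.4  49.7  69.1] p [ 0.5412 -0.0847  0.0698] F [-0.37 -2.05  5.75] M [-0.494 -0.014 -0.008] op 0.0444
-154.02105480195797 70.72726607322693
```

```bash
python3 - <<'E'
from h import *
A=[.5405,-.0838]
env.grip(.06); env.movel(A+[.072],feed=.05); st()
env.grip(.03,effort=70); env.hold(.2); st()
im,c=snap("wrist","grip1"); cv2.imwrite("pics/grip1c.png",im[100:420,60:500])
E
```

```text
t 12.82 q [ 38.4  52.3 -54.3 110.   57.   49.9  69.3] p [ 0.5407 -0.0837  0.0722] F [ 0.21  0.12 -0.39] M [0.012 0.06  0.04 ] op 0.0601
t 13.3 q [ 38.5  52.2 -54.2 110.   57.   50.   69.3] p [ 0.5412 -0.0846  0.0727] F [ 0.56 -2.1   4.87] M [-0.396  0.053  0.029] op 0.0446
```

View pics/grip1c.png

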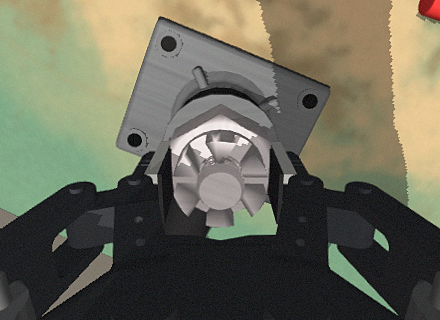

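The gripper is square on two flats. Now I turn the nut clockwise in steps, watching the moment.

```bash
cat > turn.py <<'E'
from h import *
yaw=lambda:np.degrees(np.arctan2(*env.current_eef_rot()[[1,0],0]))%360
def step(q,a):
    q[6]-=a; env.movej(q); env.hold(.06)
    m=env.current_torque()[2]; print(round(yaw(),2),round(m,3),np.round(env.current_position(),4),round(env.current_opening(),4)); return m
E
python3 - <<'E'
from turn import *
q=np.array(env.current_q()); y0=yaw(); print('y0',y0,round(env.current_t(),2))
while y0-yaw()<125:
    rot=y0-yaw()
    if abs(step(q,8 if rot<48 else 3))>.3: break
np.save('q.npy',q); st()
E
```

```text
y0 205.9787145635447 13.35
198.16 0.033 [ 0.5412 -0.0847  0.0727] 0.0444
190.23 0.055 [ 0.5412 -0.0848  0.0727] 0.0445
182.25 0.002 [ 0.5412 -0.0849  0.0727] 0.0443
174.25 -0.008 [ 0.5412 -0.0849  0.0727] 0.0442
166.26 0.024 [ 0.5412 -0.085   0.0727] 0.0444
158.25 0.051 [ 0.5412 -0.0851  0.0727] 0.0442
150.26 -0.023 [ 0.5411 -0.0851  0.0727] 0.0443
147.17 -0.009 [ 0.5411 -0.0851  0.0727] 0.0445
144.16 -0.034 [ 0.5411 -0.0852  0.0727] 0.0442
141.17 -0.072 [ 0.5411 -0.0852  0.0727] 0.0442
138.16 -0.021 [ 0.5411 -0.0853  0.0727] 0.0443
135.17 -0.023 [ 0.541  -0.0852  0.0727] 0.0443
132.16 -0.016 [ 0.541  -0.0853  0.0727] 0.0442
129.16 -0.02 [ 0.541  -0.0853  0.0727] 0.0443
126.16 -0.036 [ 0.541  -0.0853  0.0727] 0.0443
123.24 0.293 [ 0.541  -0.0853  0.0727] 0.0445
120.25 0.311 [ 0.5409 -0.0853  0.0727] 0.0442
t 18.65 q [ 38.5  52.2 -54.2 110.   57.1  50.  -16.4] p [ 0.5409 -0.0853  0.0727] F [-0.52 -6.03  4.07] M [-1.225  0.189  0.311] op 0.0442
```

The torque jumped between yaw 126 and 123, close to the alignment angle of 123.9. I use the washer's punch mark to find how far it has been dragged, and so where the nut came to bear.

```bash
python3 - <<'E'
from meas import *
b,cb=snap("wrist","grip2")
a=cv2.imread('pics/nut180.png'); ca=np.load('nut180.npy',allow_pickle=True).item()
ctr=np.array([.5408,-.0845])
r0=np.array([.5393,-.0834]); P=[r0[0]-.035+67*.07/399,r0[1]-.035+317*.07/399,.105]
px=proj(ca,[P])[0]; x,y=np.round(px).astype(int); g=cv2.cvtColor(a,cv2.COLOR_BGR2GRAY)[y-4:y+5,x-4:x+5].astype(float)
m=np.clip(np.median(g)-15-g,0,None); yy,xx=np.mgrid[-4:5,-4:5]; px=[x+(m*xx).sum()/m.sum(),y+(m*yy).sum()/m.sum()]
W=w(ca,[px],.067)[0]; print('mark0',W,np.hypot(*(W[:2]-ctr)),np.degrees(np.arctan2(*(W[:2]-ctr)[::-1])))
cv2.imwrite('pics/wash.png',np.hstack([rect(a,ca,ctr,.067),rect(b,cb,ctr,.067)]))
E
```

```text
mark0 [ 0.5242 -0.0604  0.067 ] 0.029224918272650155 124.60448412487726
```

View pics/wash.png

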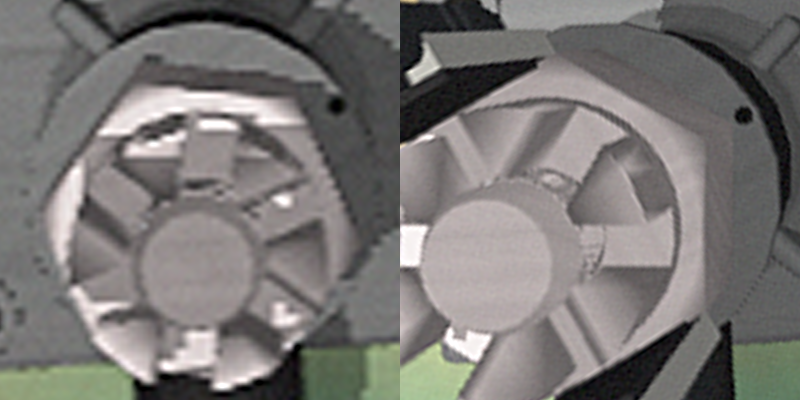

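The mark moved from about 124.6° to about 120.7°, a drag of roughly 4°. I need the nut's present angle precisely, so I fit edge lines in the rectified close view and re-measure the mark the same way in all views.

```bash
python3 - <<'E'
from meas import *
from turn import yaw
print('yaw',yaw())
ctr=np.array([.5408,-.0845]); c=env.calibration('wrist')
im=cv2.imread('pics/grip2.png')
lsd=cv2.createLineSegmentDetector()
def lines(im,c,lo,name):
    r=rect(im,c,ctr,.095,half=.04,n=600); g=cv2.cvtColor(r,cv2.COLOR_BGR2GRAY)
    L=lsd.detect(cv2.GaussianBlur(g,(5,5),0))[0][:,0]
    d=L[:,2:]-L[:,:2]; n=np.hypot(*d.T); an=np.degrees(np.arctan2(d[:,0],d[:,1])) # atan2(y,x)
    k=n>lo
    for l,a,nn in zip(L[k],an[k],n[k]):
        mid=(l[:2]+l[2:])/2-300
        if np.hypot(*mid)<260: print(name,'mid(col,row)',np.round(mid*.08/.599,1),'len',round(nn*.08/.599,1),'dir',round(a%180,1),'mod30',round((a+15)%30-15,1))
lines(im,c,60,'now')
def mark(im,c,guess):
    px=proj(c,[guess])[0]; x,y=np.round(px).astype(int)
    g=cv2.cvtColor(im,cv2.COLOR_BGR2GRAY)[y-5:y+6,x-5:x+6].astype(float)
    m=np.clip(np.median(g)-20-g,0,None); yy,xx=np.mgrid[-5:6,-5:6]; m[xx**2+yy**2>20]=0
    p=[x+(m*xx).sum()/m.sum(),y+(m*yy).sum()/m.sum()]; W=w(c,[p],.067)[0]; v=W[:2]-ctr
    print('mark',W[:2],np.hypot(*v)*1e3,np.degrees(np.arctan2(v[1],v[0])))
ca=np.load('nut180.npy',allow_pickle=True).item(); q=dict(ca)
mark(cv2.imread('pics/nut180.png'),ca,[.5242,-.0604,.067])
g1=cv2.imread('pics/grip1.png')
# nutB camera: same TCP, half turn about the tool axis through (.53,-.079)
Rz=np.diag([-1.,-1,1]); t=np.array([.53,-.079,0]); cb=dict(ca); cb['rotation']=Rz@ca['rotation']; cb['xyz']=Rz@(ca['xyz']-t)+t
mark(cv2.imread('pics/nutB.png'),cb,[.5242,-.0604,.067])
mark(im,c,[ctr[0]-.0149,ctr[1]+.0251,.067])
for n,cc in(('nut180',ca),('nutB',cb)): lines(cv2.imread(f'pics/{n}.png'),cc,90,n)
E
```

```text
yaw 120.24967726495544
now mid(col,row) [-24.2 -12.7] len 18.0 dir 103.9 mod30 13.9
now mid(col,row) [-0.6 27.2] len 18.5 dir 136.2 mod30 -13.8
now mid(col,row) [ -7.1 -20.1] len 20.5 dir 120.3 mod30 0.3
now mid(col,row) [-34.6  -1.4] len 14.0 dir 29.8 mod30 -0.2
now mid(col,row) [14.4 16. ] len 19.6 dir 120.1 mod30 0.1
now mid(col,row) [-6.6 16.5] len 9.0 dir 149.5 mod30 -0.5
now mid(col,row) [-21.5  23. ] len 11.6 dir 42.0 mod30 12.0
now mid(col,row) [-30.2   8.7] len 9.3 dir 18.3 mod30 -11.7
now mid(col,row) [ -4.3 -25.8] len 14.3 dir 96.7 mod30 6.7
now mid(col,row) [23.6 20.2] len 17.2 dir 148.4 mod30 -1.6
now mid(col,row) [20.4 16.6] len 14.9 dir 143.8 mod30 -6.2
now mid(col,row) [ -8.8 -30.2] len 11.8 dir 92.2 mod30 2.2
now mid(col,row) [ 11.5 -17.8] len 8.2 dir 61.1 mod30 1.1
now mid(col,row) [21.1 -1.1] len 8.0 dir 179.1 mod30 -0.9
now mid(col,row) [15.9 -7. ] len 8.3 dir 22.8 mod30 -7.2
now mid(col,row) [-22.3  11.2] len 10.0 dir 24.4 mod30 -5.6
now mid(col,row) [17.3 10.6] len 10.2 dir 142.2 mod30 -7.8
now mid(col,row) [15.9  3.1] len 9.9 dir 89.2 mod30 -0.8
now mid(col,row) [ 15.8 -20.3] len 13.3 dir 60.6 mod30 0.6
now mid(col,row) [25.4 -2.7] len 21.9 dir 179.8 mod30 -0.2
now mid(col,row) [ 5.3 13.6] len 8.2 dir 29.6 mod30 -0.4
now mid(col,row) [ 8.  12.7] len 10.2 dir 28.9 mod30 -1.1
now mid(col,row) [-5.7 17.5] len 10.4 dir 149.8 mod30 -0.2
now mid(col,row) [ 9.  11.5] len 11.0 dir 28.2 mod30 -1.8
mark [ 0.5243 -0.0605] 29.141571230174367 124.56899783141027
mark [ 0.5245 -0.0617] 28.048174916231186 125.63300471225509
mark [ 0.526  -0.0593] 29.247430908786356 120.45626304598677
nut180 mid(col,row) [  2.9 -24.7] len 24.5 dir 84.4 mod30 -5.6
nut180 mid(col,row) [-9.2 30.1] len 19.5 dir 4.4 mod30 4.4
nut180 mid(col,row) [17.4 28.1] len 23.5 dir 3.9 mod30 3.9
nutB mid(col,row) [ 7.8 26.2] len 14.4 dir 89.8 mod30 -0.2
nutB mid(col,row) [ 13.4 -24.7] len 13.4 dir 90.9 mod30 0.9
```

```bash
python3 - <<'E'
from meas import *
ca=np.load('nut180.npy',allow_pickle=True).item(); c=env.calibration('wrist')
Rz=np.diag([-1.,-1,1]); t=np.array([.53,-.079,0]); cb=dict(ca); cb['rotation']=Rz@ca['rotation']; cb['xyz']=Rz@(ca['xyz']-t)+t
a,b,im=[cv2.imread(f'pics/{n}.png') for n in('nut180','nutB','grip2')]
H0=np.array([[.5082,-.1374],[.5012,-.0354],[.5801,-.1327],[.5732,-.0306]])
# foot-hole pattern in the pivot frame (from A), used to register every view
def dark(im,c,P,r,z):
    x,y=np.round(proj(c,[P])[0]).astype(int)
    if not(12<x<548 and 12<y<408): return None
    g=cv2.resize(cv2.cvtColor(im,cv2.COLOR_BGR2GRAY)[y-r:y+r+1,x-r:x+r+1],None,fx=8,fy=8,interpolation=cv2.INTER_CUBIC)
    th=(int(g.min())+int(np.median(g)))//2; n,l,s,ce=cv2.connectedComponentsWithStats((g<th).astype(np.uint8))
    k=min(range(1,n),key=lambda i:np.hypot(*(ce[i]-g.shape[0]/2)) if s[i,4]>60 else 1e9)
    p=np.array([x-r,y-r])+(ce[k]+.5)/8-.5
    return w(c,[p],z)[0],s[k,4]/64
for n,i,cc,m in(('A',a,ca,[.5243,-.0605]),('B',b,cb,[.5245,-.0617]),('now',im,c,[.526,-.0593])):
    hs=[dark(i,cc,[*h,.014],9,.014) for h in H0]; mk=dark(i,cc,[*m,.067],5,.067)
    ok=[j for j,h in enumerate(hs) if h is not None and 15<h[1]<150]
    print(n,'hole areas',[h and round(h[1]) for h in hs],'mark area',mk[1])
    src=np.array([hs[j][0][:2] for j in ok],np.float32)
    print([np.round((hs[j][0][:2]-H0[j])*1e3,2) for j in ok])
    off=np.median(src-H0[ok],axis=0); v=mk[0][:2]-(H0.mean(0)+off)
    print(n,'mark r',np.hypot(*v)*1e3,'ang',np.degrees(np.arctan2(v[1],v[0])))
E
```

```text
A hole areas [65, 64, 54, 55] mark area 6.8125
[array([-0.08, -0.05]), array([-0.  , -0.06]), array([0.03, 0.05]), array([ 0.  , -0.01])]
A mark r 28.714982854907294 ang 124.84511982809344
B hole areas [59, 60, 68, 65] mark area 10.90625
[array([-1.11, -1.92]), array([-0.96, -1.69]), array([-0.9 , -1.81]), array([-0.87, -1.69])]
B mark r 28.570801204019432 ang 124.40765572961729
now hole areas [2, 1, 7, 147] mark area 26.171875
[array([ 0.13, -0.12])]
now mark r 28.942256459731215 ang 120.79567604198704
```

The bearing point and the alignment angle are within about 1° of each other. I release the nut and take the same two views as before, which gives a calibration-free difference.

```bash
cat > m2.py <<'E'
from meas import *
ca=np.load('nut180.npy',allow_pickle=True).item()
cb=np.load('nutB.npy',allow_pickle=True).item()
lsd=cv2.createLineSegmentDetector()
def mk(im,c,P,r=5):
    x,y=np.round(proj(c,[P])[0]).astype(int)
    g=cv2.cvtColor(im,cv2.COLOR_BGR2GRAY)[y-r:y+r+1,x-r:x+r+1].astype(float)
    yy,xx=np.mgrid[-r:r+1,-r:r+1]; m=np.clip(np.median(g)-18-g,0,None)
    k=np.unravel_index(m.argmax(),m.shape); m[(xx-xx[k])**2+(yy-yy[k])**2>8]=0
    return w(c,[[x+(m*xx).sum()/m.sum(),y+(m*yy).sum()/m.sum()]],.067)[0,:2]
E
python3 - <<'E'
from h import *
env.grip(.07); env.hold(.1); p=env.current_position(); env.movel([p[0],p[1],.13],feed=.15)
qA=np.array([31.1,33.4,-39,106.5,27.1,49.7,68.7]); qB=qA.copy(); qB[6]-=180
for n,q in(('B2',qB),('A2',qA)):
    env.movej(q); env.hold(.4); im,c=snap('wrist',n); np.save(n+'.npy',c,allow_pickle=True)
    if n=='B2': np.save('nutB.npy',c,allow_pickle=True)
st()
E
python3 - <<'E'
from m2 import *
for n0,n1,c0,c1,C in(('nut180','A2',ca,np.load('A2.npy',allow_pickle=True).item(),[.5407,-.0840]),('nutB','B2',cb,cb,[.5404,-.0839])):
    i0,i1=cv2.imread(f'pics/{n0}.png'),cv2.imread(f'pics/{n1}.png')
    out=[]
    for i,c,a in((i0,c0,124.7),(i1,c1,120.8)):
        P=[C[0]+.0285*np.cos(np.radians(a)),C[1]+.0285*np.sin(np.radians(a)),.067]
        v=mk(i,c,P)-C; out.append((np.hypot(*v)*1e3,np.degrees(np.arctan2(v[1],v[0]))))
    print(n1,out,'drag',out[0][1]-out[1][1])
    r=rect(i1,c1,C,.095,half=.04,n=600); cv2.imwrite(f'pics/r{n1}.png',r)
    L=lsd.detect(cv2.GaussianBlur(cv2.cvtColor(r,cv2.COLOR_BGR2GRAY),(7,7),0))[0][:,0]
    d=L[:,2:]-L[:,:2]; n=np.hypot(*d.T); an=np.degrees(np.arctan2(d[:,0],d[:,1]))
    for l,a,nn in zip(L,an,n):
        m=(l[:2]+l[2:])/2-300
        if nn>60 and np.hypot(*m)<230: print(np.round(m*.133,1),round(nn*.133,1),'mod30',round((a+15)%30-15,1))
cv2.imwrite('pics/rr.png',cv2.resize(np.hstack([cv2.imread('pics/rA2.png')[100:500,100:500],cv2.imread('pics/rB2.png')[100:500,100:500]]),None,fx=1,fy=1))
E
```

```text
t 24.78 q [ 31.1  33.4 -39.  106.5  27.1  49.7  68.7] p [ 0.5299 -0.0792  0.2001] F [ 0.54 -0.2  -0.18] M [0.012 0.007 0.029] op 0.0702
A2 [(np.float64(28.681801552695184), np.float64(124.96541163840115)), (np.float64(28.49676516095204), np.float64(120.65961459176467))] drag 4.305797046636485
[-0.7 22.3] 12.0 mod30 0.2
[ -0.2 -21.2] 12.0 mod30 -0.4
[-15.2  -2.1] 11.0 mod30 0.7
[ 12.1 -21.2] 13.0 mod30 1.0
[ -7.8 -23.5] 8.5 mod30 -0.8
[-15.2 -13.8] 9.4 mod30 -5.6
[-9.8 28.8] 21.9 mod30 4.1
[-2.4 16.4] 8.4 mod30 0.5
[ 10.9 -11.5] 9.3 mod30 0.6
[22.2  2.9] 8.5 mod30 -7.2
B2 [(np.float64(28.314983719214666), np.float64(124.29986558847892)), (np.float64(28.982822505532923), np.float64(118.55963157240849))] drag 5.740234016070431
[10.4 21.3] 10.1 mod30 0.4
[-11.8  20.1] 19.0 mod30 1.2
[-15.2  -3.7] 9.3 mod30 0.5
[-14.    2.9] 8.5 mod30 -0.9
[-2.8 14.2] 9.4 mod30 1.3
[-21.9  -3.4] 10.7 mod30 2.0
[-4.8 14.7] 8.4 mod30 0.5
[12.2  9.4] 8.2 mod30 0.6
[-20.4 -21.1] 9.1 mod30 -0.1
[22.   1.7] 20.3 mod30 -0.6
[15.1 -3.8] 8.8 mod30 -3.5
[ -9.  -21.9] 11.2 mod30 1.2
[ 4.3 29.3] 8.5 mod30 0.0
[-5.5 25.7] 13.7 mod30 0.2
[-16.3  19.4] 11.3 mod30 0.8
```

View pics/rr.png

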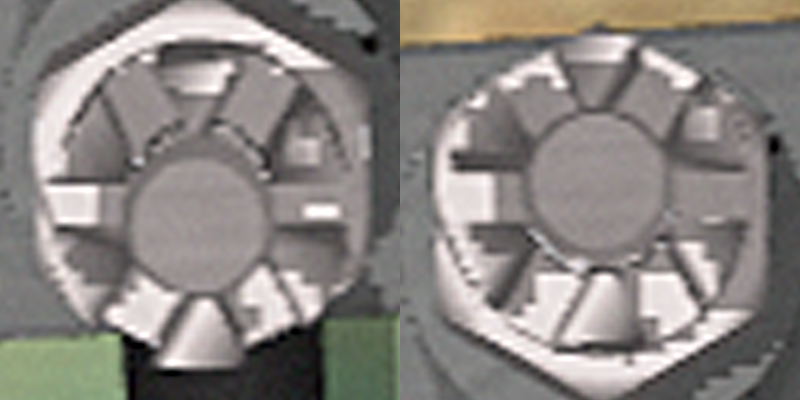

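The nut slot is at about 90.4° and the hole at 93.9°. The washer was dragged 4–5°, so the nut came to bear just before this alignment and this is the first slot. It is about 3.5° past centre, within the pin's clearance, so it stays as it is. Now the pin.

```bash
python3 - <<'E'
from meas import *
env.movep([.475,-.378,.16],down(147)); env.hold(.4); im,c=snap('wrist','pin2'); st()
ctr=np.array([.466,-.376]); r=rect(im,c,ctr,.012,half=.07,n=700)  # 0.2 mm/px, row +x, col +y
hsv=cv2.cvtColor(r,cv2.COLOR_BGR2HSV); m=((hsv[...,1]<45)&(hsv[...,2]>70)).astype(np.uint8)
m=cv2.morphologyEx(m,cv2.MORPH_OPEN,np.ones((5,5)))
n,l,s,ce=cv2.connectedComponentsWithStats(m); print([(list(s[i]),np.round(ce[i])) for i in range(1,n) if s[i,4]>300])
k=1+s[1:,4].argmax(); cnt=max(cv2.findContours((l==k).astype(np.uint8),0,1)[0],key=cv2.contourArea); print(cv2.minAreaRect(cnt))
pts=cnt[:,0].astype(float); vx,vy,x0,y0=cv2.fitLine(cnt,cv2.DIST_L2,0,.01,.01).ravel()
t=(pts-[x0,y0])@[vx,vy]; print('ends',pts[t.argmin()],pts[t.argmax()],'len mm',(t.max()-t.min())*.2,'dir',np.degrees(np.arctan2(vx,vy)))
cv2.imwrite('pics/pinrect.png',np.hstack([cv2.resize(r,(400,400)),cv2.resize(cv2.cvtColor(m*255,cv2.COLOR_GRAY2BGR),(400,400))]))
E
```

```text
t 26.41 q [ 53.4  39.7 -28.8  97.6  24.1  48.9  71.2] p [ 0.4752 -0.3777  0.1601] F [ 0.18 -0.62  0.58] M [-0.005  0.003 -0.007] op 0.0701
[([np.int32(217), np.int32(165), np.int32(261), np.int32(389), np.int32(18310)], array([334., 387.]))]
((353.84967041015625, 355.67449951171875), (66.73577880859375, 450.3826904296875), 31.282651901245117)
ends [240. 550.] [477. 167.] len mm 90.07700114250184 dir 147.82233
```

View pics/pinrect.png

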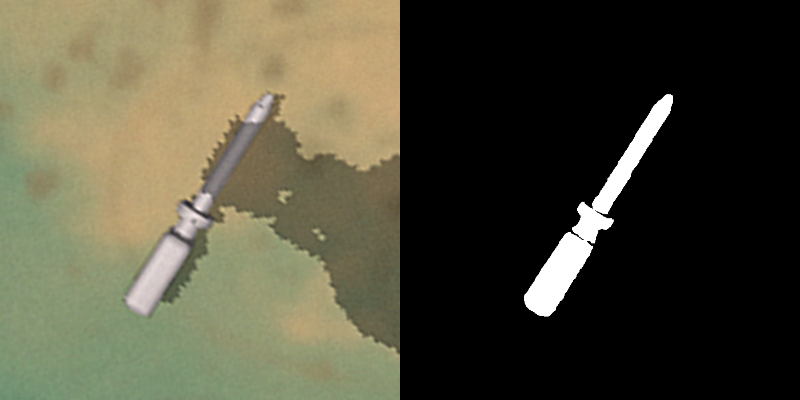

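The pin's tip is at about (0.429, -0.352), its direction is 148.7°, and the tab's middle is at about (0.492, -0.390). Now I grip it, lift it and move to the pre-insert pose.

```bash
python3 - <<'E'
from meas import *
from turn import yaw
T=[.492,-.390]
env.movep(T+[.06],down(148.7)); env.hold(.2); print(yaw())
print('hit',env.movel(T+[.005],feed=.06,threshold=8)); env.hold(.1); st()
env.grip(.0,effort=45); env.hold(.2); st(); print(yaw(),env.current_grip_force())
env.movel([env.current_position()[0],env.current_position()[1],.17],feed=.2); st()
a=np.radians(92); u=np.array([np.cos(a),np.sin(a)]); ax=np.array([.5408,-.0843])
p=ax-u*.112
env.movep([*p,.17],down(92)); env.hold(.2); print('yaw',yaw()); st()
im,c=snap('top','t3'); im,c=snap('wrist','ins1'); np.save('ins1.npy',c,allow_pickle=True)
cv2.imwrite('pics/ins1c.png',im)
E
```

```text
148.68992554643745
hit False
t 28.27 q [ 49.2  53.  -22.4  98.3  31.9  35.1  66.9] p [ 0.4923 -0.3902  0.0055] F [ 0.05 -0.28  0.85] M [0.004 0.011 0.04 ] op 0.0697
t 29.03 q [ 49.2  53.  -22.4  98.3  31.9  35.1  66.9] p [ 0.4921 -0.3901  0.0052] F [-0.35  0.5   2.58] M [ 0.049  0.104 -0.014] op 0.0097
148.69831534805252 45.65640985965729
t 30.01 q [ 53.4  40.8 -29.6  93.7  24.2  52.1  73.4] p [ 0.4911 -0.3897  0.1688] F [-1.07  0.31 -1.49] M [-0.043  0.009 -0.011] op 0.0098
yaw 91.9072467966663
t 31.26 q [ 26.1  34.9 -13.9 101.9  11.4  44.5   8.4] p [ 0.5443 -0.1975  0.1697] F [-0.52 -0.43 -0.24] M [-0.002 -0.008 -0.023] op 0.0101
```

View pics/ins1c.png

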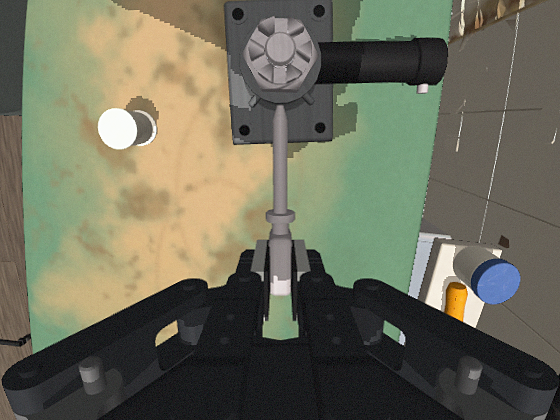

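The pin is held in line, with the shank running from (281,217) to its tip at about (280,106). I measure the shank line relative to the tool, then lower and push in gently.

```bash
python3 - <<'E'
from meas import *
c=np.load('ins1.npy',allow_pickle=True).item(); im=cv2.imread('pics/ins1.png')
hsv=cv2.cvtColor(im,cv2.COLOR_BGR2HSV)
pts=[]
for r in range(125,206,4):
    row=(hsv[r,262:300,1]<60); i=np.flatnonzero(row)
    if len(i): pts.append([262+i.mean(),r,len(i)])
pts=np.array(pts); print(pts[::4])
P=w(c,pts[:,:2],.1747); s=np.polyfit(P[:,1],P[:,0],1); print('shank dir',np.degrees(np.arctan2(1,s[0])),'x at tip y=-.1245:',np.polyval(s,-.1245))
# expected from the tool: tcp + 73mm
p=np.array([.5443,-.1975]); a=np.radians(91.9); print('tool line tip',p+.073*np.array([np.cos(a),np.sin(a)]))
print('tip',w(c,[[280,106]],.1747))
# spindle top centre in this view
g=cv2.medianBlur(cv2.cvtColor(im,cv2.COLOR_BGR2GRAY),3)[15:85,245:315]
cc=cv2.HoughCircles(cv2.resize(g,None,fx=4,fy=4,interpolation=cv2.INTER_CUBIC),cv2.HOUGH_GRADIENT,1,50,param1=60,param2=20,minRadius=40,maxRadius=80); print(cc if cc is None else [(245+q[0]/4,15+q[1]/4,q[2]/4,w(c,[[245+q[0]/4,15+q[1]/4]],.107)[0]) for q in cc[0][:3]])
H=np.array([[.5082,-.1374],[.5012,-.0354],[.5801,-.1327],[.5732,-.0306]]); h=holes(im,c,proj(c,np.c_[H,np.full(4,.014)])); print((h[:,:2]-H)*1e3)
E
```

```text
[[280.5    125.      38.    ]
 [280.5    141.      38.    ]
 [280.     157.      15.    ]
 [282.8947 173.      19.    ]
 [281.1667 189.      18.    ]
 [283.8095 205.      21.    ]]
shank dir 94.09083267456094 x at tip y=-.1245: 0.5415948350600586
tool line tip [ 0.5419 -0.1245]
tip [[ 0.5419 -0.1234  0.1747]]
[(np.float32(281.375), np.float32(47.625), np.float32(14.625), array([ 0.5415, -0.0843,  0.107 ]))]
[[-0.2562  0.0789]
 [-0.2135  0.1344]
 [-0.0476  0.2612]
 [-0.0386  0.2768]]
```

```bash
cat > ins.py <<'E'
from meas import *
a=np.radians(92); u=np.array([np.cos(a),np.sin(a)]); ax=np.array([.5409,-.0843])
def rep():
    d=(env.current_position()[:2]-ax); print('dist',round(-d@u*1e3,2),'lat',round((d@[u[1],-u[0]])*1e3,2)); st()
def fwd(dist,z,th,feed=.03,lat=0):
    r=env.movel([*(ax-u*dist+lat*np.array([u[1],-u[0]])),z],feed=feed,threshold=th); env.hold(.1); print('stop',r); rep(); return r
E
python3 - <<'E'
from ins import *
env.movel([*(ax-u*.112),.0922],down(92),feed=.12); env.hold(.2); rep()
if not fwd(.085,.0922,5): fwd(.044,.0922,6)
E
```

```text
dist 112.2 lat 0.55
t 32.36 q [ 24.6  41.1 -11.9 105.1  13.7  35.1   6.3] p [ 0.5454 -0.1964  0.093 ] F [-0.59  0.07 -0.37] M [ 0.007 -0.039  0.047] op 0.0099
stop False
dist 85.35 lat -0.05
t 33.51 q [ 21.9  40.6 -11.6 106.6  13.5  34.1   3.8] p [ 0.5438 -0.1696  0.0922] F [ 0.26  0.4  -0.61] M [-0.027  0.019 -0.021] op 0.0101
stop False
dist 45.47 lat 0.01
t 35.12 q [ 17.6  39.9 -10.9 108.5  13.1  32.8   0. ] p [ 0.5425 -0.1297  0.0923] F [-0.36 -5.73  0.48] M [-1.262  0.001 -0.016] op 0.0098
```

The pin slid in freely with 5.7 N of resistance at about 45.5 mm, the expected depth. I push a little more to confirm, then release and look.

```bash
python3 - <<'E'
from ins import *
fwd(.0405,.0922,7)
env.movel([*env.current_position()[:2],.0922],feed=.02); env.hold(.1); rep()   # relax the push
im,c=snap('wrist','seat')
env.grip(.03); env.hold(.2); rep()
env.grip(.06)
p=env.current_position(); env.movel([p[0],p[1],.17],feed=.15); 
env.movep([.53,-.14,.22],down(92)); env.hold(.3); im2,c=snap('wrist','end'); st(); np.save('end.npy',c,allow_pickle=True)
cv2.imwrite('pics/fin.png',np.hstack([im[:,80:480],im2[:,80:480]]))
E
```

```text
stop True
dist 45.8 lat -0.37
t 35.43 q [ 17.3  39.8 -10.7 108.6  13.3  32.7  -0.3] p [ 0.5421 -0.1301  0.0922] F [ 0.5  -2.1   1.11] M [-0.433 -0.111  0.008] op 0.0095
dist 45.8 lat -0.34
t 35.78 q [ 17.3  39.8 -10.6 108.6  13.3  32.7  -0.4] p [ 0.5422 -0.1301  0.0922] F [ 0.16 -2.16  0.96] M [-0.425 -0.022  0.011] op 0.0094
dist 45.64 lat -0.37
t 36.37 q [ 17.3  39.8 -10.6 108.6  13.3  32.7  -0.4] p [ 0.5421 -0.1299  0.0922] F [-0.38 -0.11 -0.45] M [ 0.054 -0.    -0.028] op 0.0298
t 38.11 q [ 21.5  29.  -14.3 103.9   9.2  48.4   4.8] p [ 0.5296 -0.1396  0.219 ] F [-0.19 -0.65  0.93] M [0.021 0.046 0.064] op 0.0601
```

View pics/fin.png

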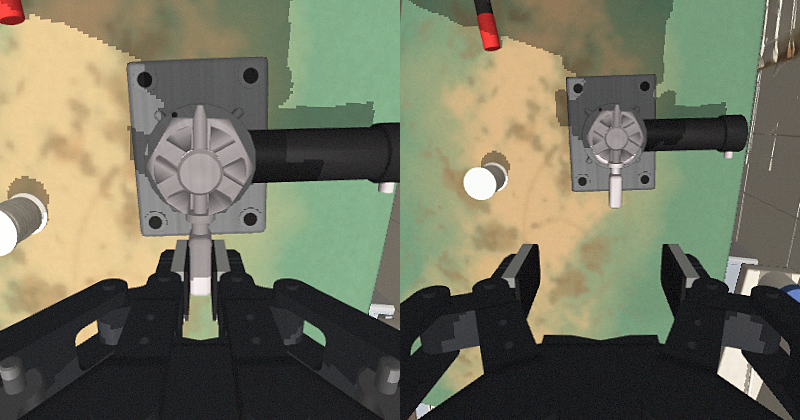

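The pin is through the slot, the spindle and the opposite slot. Its tip shows beyond the nut at about (200,115), its shoulder is against the crown, and the gripper is clear. Handing in.

```bash
python3 -c "
from h import *
print(env.sign_off()); print(env.current_t())"
```

```text
the job is handed in; nothing more can be done
None
the job is handed in; nothing more can be done
```

The nut is tightened to a slot about 3.5° past centre on the cross hole, the locking pin is fully home, and the job is handed in at about 38 s; the one doubt is that the nut came to bear only about 1° before that slot, close to my measuring error, so that this is the first slot is likely but not certain.

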